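Press a filter cartridge home with a trigger clamp

TASK

Lay the yellow filter cartridge in the two-rod cradle of the bench clamp, between the jaw and the white port, and let go of it. Then pump the clamp's orange trigger so that the jaw walks up and presses the cartridge firmly, fully home in the port (with the clamp, not by hand, and never so hard that the cartridge cracks), and finally press the red release tab so that the jaw springs right back, leaving the cartridge home and the trigger free. Do not drop the cartridge, push the jaw by hand or disturb the glassware.

Things in the scene. Friction and masses are not known exactly. Their poses are not given: they have to be found in the camera images.
- clamp: Bench ratchet clamp: base plate 330 x 90 x 12 mm, bolted down, green cheeks 88 mm high. Origin on the bench under the resting jaw face; x along the bar, y across, z up. Press axis at y = 0, z = 60 mm. Along x (mm): orange trigger (rear face -186 at rest), black handle (-133 to -121), red tab (-82 to -58), black jaw face (0 at rest), cradle, white port.
- port: White port block on the base plate, axes along the clamp's; its place along the clamp varies by 14 mm. Origin on the bench under the centre of its mouth, which faces the jaw. Pocket open at the top, 43 mm wide, 20 mm deep, cheeks 75 mm high, holding the blue bush. A cartridge fully home has its front end 14 mm inside, its centre at x = -16 mm here.
- axis (a point): Point on the press axis at the resting jaw face, 60 mm above the bench; axes as the clamp's. The cradle runs from here along +x: two 8 mm steel rods at y = -10 and +10 mm, up to x = 130 mm. A cartridge laid along them centres itself, its own axis then at the height of this point.
- cartridge: Yellow filter cartridge with two dark bands, a cylinder 34 mm in diameter, 60 mm long, about 120 g, ends alike (either way round). Origin: its centre; x along its axis. Starts lying on the stand, axis 36 mm above the bench. It cracks if the jaw presses it with over 38 N, that is about 30 N on the trigger once the cartridge is stopped.
- stand: Low grey stand for the cartridge, 90 x 44 mm, origin on the bench under its centre, x along the cartridge: two 8 mm rods 20 mm apart, base 8 mm high, end stops 26 mm high and 76 mm apart inside. Fixed.
- handle_grip (a point): Point on the front face (clamp +x) of the fixed black handle, 137 mm above the bench. The handle is a post 12 mm (along x) by 28 mm, its top 155 mm above the bench.
- trigger_grip (a point): Point on the rear face of the orange trigger, 137 mm above the bench, moving with it. The upright paddle is 10 mm thick, 28 mm wide, 97 to 155 mm above the bench, behind the handle. Handle front to trigger rear: 65 mm at rest, 31 mm fully squeezed. Straddle both from above and squeeze, or push the trigger from behind.
- trigger (a joint): Trigger angle (rad): 0 free, 0.32 fully squeezed (34 mm at its grip point). Springs back (2.5 to 5 N). After a free 0.1 rad it drives the jaw, about 1 mm per 2 mm. A full squeeze and release gains about 10 mm. Pushing the cartridge in takes 10 to 13 N here; home is felt as the trigger stopping short of full stroke. 18 N then presses firmly (some 14 N at the jaw); each further N adds 1.7 N.
- jaw (a joint): Travel of the jaw (m) towards the port: 0 sprung right back, 0.052 at most. A ratchet with 5 mm teeth holds it (a freed trigger lets it fall back to the last tooth); a 2 to 4 N spring returns it when the tab is pressed with the trigger free. 26 to 40 mm bring a cartridge home, depending on the port's place.
- jaw_face (a point): Centre of the jaw's round face (30 mm in diameter, black rubber), 60 mm above the bench.
- release_tab (a joint): Travel of the red release tab (m): 0 up, 0.008 fully down; beyond about 0.004 the ratchet lets go. Slides straight down, takes 1 to 4 N, springs up when freed. It bobs by 2 mm as the jaw walks.
- tab_top (a point): Centre of the top of the release tab, a red plate 24 x 30 mm, 105 mm above the bench between handle and jaw. Press it straight down.
- seal (a joint): Travel of the blue sealing bush (m) into the port: 0 standing out, 0.010 fully in, cartridge home. It slides stiffly (6 N) and stays where it is pushed.
- seal_face (a point): Centre of the blue bush's face (29 mm in diameter), 60 mm above the bench, 4 mm inside the port's mouth at the start. Between it and the resting jaw there are 76 to 90 mm for the 60 mm cartridge.
- beaker: Glass beaker, 68 mm wide, 85 mm high; origin under its centre. Leave it alone.
- reagent: Amber bottle with blue cap, 56 mm wide, 110 mm high; origin under its centre. Leave it alone.
- salt_jar: White jar, 60 mm wide, 75 mm high; origin under its centre. Leave it alone.
Not all that is in view belongs to the job. Of the things like the cartridge, leave any that is blue, pink or purple; of the rest the smaller one is meant.

How it is judged:
On the way, in this order (a step that is already met when the one before it is completed fails the run):
1. the cartridge lies in the clamp's cradle, let go, the bush not yet pushed in (y of cartridge in the frame of port between -0.004 and 0.004 m and z of cartridge in the frame of port between 0.056 and 0.064 m and angle between the x axis of cartridge and the x axis of port, either way round below 0.1 rad and x of cartridge in the frame of clamp above 0.022 m and contact force between the fingers and cartridge below 0.05 N and value of joint seal below 0.002 m and value of joint jaw below 0.004 m), for 0.2 s.
2. the jaw presses the cartridge firmly home (bush at least 8.8 mm in, jaw force above 8 N) (y of cartridge in the frame of port between -0.004 and 0.004 m and z of cartridge in the frame of port between 0.056 and 0.064 m and angle between the x axis of cartridge and the x axis of port, either way round below 0.1 rad and value of joint seal above 0.0088 m and contact force between jaw and cartridge above 8 N), for 0.15 s.
At the end, for the whole second after the job is handed in: The cartridge rests in the cradle along the press axis (within 4 mm and 0.1 rad), home in the port (its centre 16 mm before the mouth within 4 mm, bush at least 8.5 mm in); the jaw is back within 3 mm of its rest place, trigger and release tab are free (under 0.02 rad and 2 mm) (y of cartridge in the frame of port between -0.004 and 0.004 m and z of cartridge in the frame of port between 0.056 and 0.064 m and angle between the x axis of cartridge and the x axis of port, either way round below 0.1 rad and value of joint seal above 0.0085 m and x of cartridge in the frame of port between -0.02 and -0.012 m and value of joint jaw below 0.003 m and value of joint trigger below 0.02 rad and value of joint release_tab below 0.002 m and linear speed of cartridge below 0.01 m/s); the robot touches nothing.
It fails at once if the cartridge is cracked: the jaw presses it with more than 38 N (contact force between jaw and cartridge above 38 N).
It fails at once if the cartridge is pushed into the port by hand (value of joint seal above 0.003 m and contact force between any of the fingers, the arm and cartridge above 1 N).
It fails at once if the jaw is pushed by hand (contact force between any of the fingers, the arm and jaw above 4 N).
It fails at once if the cartridge is dropped on the bench (height (world z) of cartridge below 0.026 m).
It fails at once if the beaker, amber bottle or white jar is moved by more than 3 cm or tipped (distance of any of beaker, reagent, salt_jar from where it was at the start of the episode above 0.03 m or angle between any of beaker, reagent, salt_jar's own z axis and vertical above 0.4 rad).
It also fails if it takes over 72 s, if anything falls off the work surface, if the arm or the gripper's body presses on something with over 40 N, if the wrist force passes 120 N, or if a joint passes its speed limit or range.

ROBOT

A 6-joint arm with a two-finger parallel gripper is mounted at the origin on the work surface. World frame = base frame: x ahead of the robot, y to its left, z up, the work surface at z = 0. Lengths are in m, angles in rad, forces in N, time in s.
With the tool pointing down it reaches from about 0.35 to 0.8 m from the base axis. Payload 7.3 kg.
Tool frame: the origin (TCP) lies at the very end of the fingers, on their centre line; the grasp point (between the pads) lies 19 mm behind it (arm.grasp_offset is the distance from the TCP to the grasp point, in m); z points along the fingers, y is the line along which they close (so a half turn about z gives the same grasp; the last joint's range is limited). The gripper opens to 85 mm and grips with 20 to 120 N. Pads are 22 mm wide; open, the fingers measure 114 mm over their backs; the gripper's body (76 mm by 85 mm) begins 54 mm behind the grasp point. The pads swing forward as they close: fully open they stand 13 mm farther back than shut.
Start: joints at [0.977, 0.342, 1.524, -0, 1.275, -0.146], TCP at [0.227, 0.473, 0.231] pointing down, gripper open.
Joint ranges: [-2.53, 2.53], [-0.77, 2.02], [0.04, 2.7], [-1, 4.14], [0.28, 2.66], [-3.11, 3.11]. Speed limits (rad/s): [2.57, 2.57, 3.14, 3.14, 3.14, 3.14].

INTERFACE

Orientations are given as a rotation vector (axis times angle).
In Python, from cell import observe, viewer, arm, finder gives the robot as it stands.
- The arm moves only by the tool play_rows, never from a script. Its argument "targets" is a list of rows, each a list of 5 numbers: the shift along the tool's x, y, z in mm, then the turn about the tool's z in degrees, then the gripper command: -1 is shut, 1 is fully open, values between are in proportion. In form: [[dx, dy, dz, twist, gripper], ...]. A call has 1 to 10 rows; each row is the pose to reach, as a shift and turn from the pose commanded when the call began, along the tool's axes at that moment; what a row does not reach only later rows make up. A row lasts 1/10 s, in which the tool goes at most 50 mm and 8.59 degrees, less where a joint would pass 70% of its speed; a pose out of reach is approached as far as the arm can. A call with a gripper value outside its range is refused whole. The fingers move at their own pace and stop on an object; the grip force is fixed at half the most. Time passes only in rows, so rows that repeat a pose let the fingers close. It gives the time, the measured TCP pose, the force, the opening and the grip force at its end, in the units of the state.
- observe(): the state, without advancing time (a new reading comes with each control period).
- viewer.grab_frame(name): name is "scene" or "side" or "wrist"; returns (picture, depth): 384x512x3 uint8, red, green, blue; 384x512 float32, m along the optical axis (not along the pixel's ray), 0 where there is no reading.
- viewer.calibration(name): a dict with "intrinsics" (3x3 intrinsics, pixels), "R" (3x3) and "t" (3): a world point X has camera coordinates R X + t. Camera axes: x right, y down, z forward; pixel columns grow to the right and rows downward; lengths in m; the calibration is good to about 2 mm. A picture is of the moment at which its call begins: read the wrist's pose just before it. calibration takes no time and is no camera call; for the wrist camera it gives the pose at the moment of the call.
- arm.sign_off(): hands the job in; it is judged then, once.
Trained networks look in the newest picture that a camera, given by its name, has taken for a name from the list of things; names that differ only in an ending like _2 or _b are one class to them, and where a whole thing is asked for, a point or a joint stands for the part that bears it (a point fixed in the world has none). Each returns a list of dicts, best first, with "score" (0 to 1); they miss things now and then, are a little off and sometimes report something else, mostly with a low value. They report only what shows in the picture. A call takes as long as a camera call. They do not tell look-alikes from the thing itself.
- finder.spot_in(camera, name): "point" ([x, y, z] in m, in the coordinates of the camera as it stood for that picture, good to about 4 mm: the middle of the surface that is visible of it).
- finder.cut_out(camera, name): "pixels" (384x512 bool, what is visible of it).
The state is a dict: "t": time; "joints": joint angles; "dq": joint speeds; "effort": joint torques, N m; "tcp_pos": TCP position; "eef_rot": TCP orientation; "wrist_force": force on the tool from outside, world axes, zero at the start; "ft_torque": the same for the moment, N m; "finger_gap": finger opening in m; "gripper_force": force on a finger pad.
Only numpy, scipy, OpenCV 4.12 (cv2) and the standard library are available. Lean on these libraries where they do the work, as an engineer would, in place of code of your own. Each camera call takes 0.05 s, during which the arm holds its last target. There are 200 camera calls.

## Working session

There is one attempt and no reset: what is moved stays moved. The work goes in short steps, Python scripts to look and compute and a tool call to move; the robot and the scene stay as the last step left them, time stands still between calls to the robot, and variables do not carry over. Pictures are saved under pics/ and viewed, at most 10 in all, crops included, and the job is handed in when it is done.

Besides the shell and the picture viewer there is one more tool, called after "Request:" as name(argument=value, ...) on one line, values as JSON. play_rows: Moves the arm, as the interface text tells. Its arguments: {"type":"object","properties":{"targets":{"type":"array","items":{"type":"array","items":{"type":"number"}}}},"required":["targets"]}

```bash
mkdir -p pics; ls; cat > h.py <<'E'
import numpy as np, cv2
from scipy.spatial.transform import Rotation as Ro
from cell import observe, viewer, arm, finder
def grab(cam,fn=None):
    c=viewer.calibration(cam); p,d=viewer.grab_frame(cam)
    if fn: cv2.imwrite('pics/'+fn,p[:,:,::-1])
    return p,d,c
def w(c,pt): return c['R'].T@(np.array(pt)-c['t'])
def cloud(c,d,m=None):
    v,u=np.nonzero((d>0) if m is None else (m&(d>0)))
    K=c['intrinsics']; z=d[v,u]
    P=np.c_[(u-K[0,2])/K[0,0]*z,(v-K[1,2])/K[1,1]*z,z]
    return (P-c['t'])@c['R'],u,v
E
python3 - <<'E'
from h import *
s=observe(); print(s)
for cam in ['scene','side']:
    p,d,c=grab(cam,cam+'1.png')
    for n in ['clamp','port','cartridge','stand','trigger_grip','handle_grip','jaw_face','tab_top','seal_face','beaker','reagent','salt_jar']:
        for r in finder.spot_in(cam,n)[:4]:
            q=r['point']; K=c['intrinsics']
            print(cam,n,round(r['score'],2),w(c,q).round(3),[int(K[0,0]*q[0]/q[2]+K[0,2]),int(K[1,1]*q[1]/q[2]+K[1,2])])
a=cv2.imread('pics/scene1.png');b=cv2.imread('pics/side1.png')
E
```

```text
pics
{'t': 0.0, 'joints': array([ 9.76998763e-01,  3.42713796e-01,  1.52500913e+00, -1.72048962e-05,
        1.27538454e+00, -1.45985633e-01]), 'dq': array([ 7.21280271e-05,  2.44993290e-03,  4.34265233e-04,  5.23745457e-04,
        5.08602276e-04, -4.09615139e-05]), 'effort': array([-1.26798943e-03, -4.33693779e+01, -2.46005201e+01, -2.66261823e-04,
        8.18102562e-03,  2.91157392e-05]), 'tcp_pos': array([0.22707738, 0.47291439, 0.23063334]), 'eef_rot': array([-6.97432459e-01, -3.06265298e+00,  2.22748487e-03]), 'wrist_force': array([0.73084449, 0.1135589 , 0.52143534]), 'ft_torque': array([0.00985825, 0.01079125, 0.00245144]), 'gripper_force': 0.0, 'finger_gap': 0.08528134628762567}
scene clamp 0.9 [ 0.633 -0.034  0.023] [289, 224]
scene port 0.92 [0.582 0.172 0.063] [311, 166]
scene cartridge 0.92 [0.379 0.017 0.038] [228, 174]
scene cartridge 0.83 [ 0.408 -0.143  0.039] [202, 209]
scene cartridge 0.69 [0.326 0.149 0.03 ] [241, 147]
scene cartridge 0.62 [0.427 0.14  0.028] [264, 161]
scene stand 0.46 [0.499 0.02  0.01 ] [261, 196]
scene trigger_grip 0.72 [ 0.628 -0.401  0.073]
[... 933 characters left out ...]
 0.152 0.031] [170, 212]
side cartridge 0.58 [ 0.39  -0.142  0.042] [267, 254]
side cartridge 0.57 [0.48  0.034 0.048] [246, 202]
side stand 0.53 [ 0.637 -0.11   0.065] [326, 198]
side trigger_grip 0.69 [ 0.627 -0.1    0.104] [322, 186]
side handle_grip 0.74 [ 0.604 -0.011  0.045] [290, 192]
side handle_grip 0.47 [ 0.627 -0.101  0.107] [322, 186]
side jaw_face 0.42 [0.579 0.167 0.063] [241, 163]
side jaw_face 0.37 [ 0.636 -0.11   0.067] [326, 198]
side tab_top 0.58 [0.612 0.016 0.105] [286, 169]
side seal_face 0.62 [0.578 0.168 0.066] [241, 163]
side beaker 0.9 [0.512 0.314 0.06 ] [193, 152]
side reagent 0.98 [0.62  0.314 0.061] [221, 140]
side salt_jar 0.64 [ 0.597 -0.402  0.061] [412, 266]
```

View pics/scene1.png

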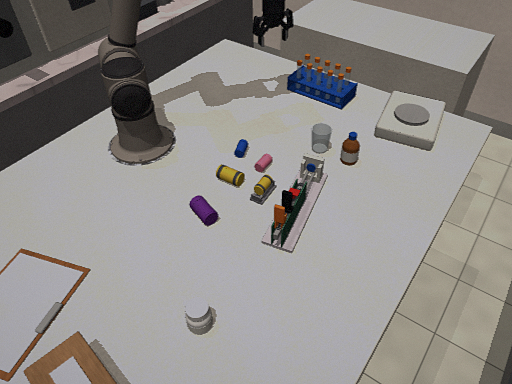

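View pics/side1.png

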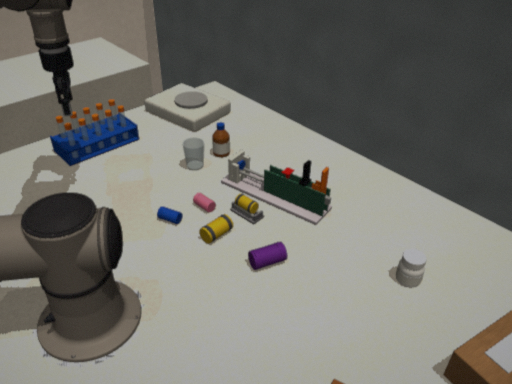

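```bash
cat >> h.py <<'E'
def hsv(p): return cv2.cvtColor(p,cv2.COLOR_RGB2HSV).astype(int)
def cmask(p,n):
    H,S,V=np.moveaxis(hsv(p),2,0)
    return {'orange':(H>=6)&(H<=16)&(S>170)&(V>110),'red':((H<=4)|(H>=175))&(S>170)&(V>90),'yellow':(H>=20)&(H<=30)&(S>150)&(V>90),
     'green':(H>=45)&(H<=90)&(S>90)&(V>20),'blue':(H>=100)&(H<=120)&(S>140)&(V>60)}[n]
def go(x,y,z,yaw):  # tool-frame shift in mm/deg from measured pose to world target; yaw = world angle of tool y
    s=observe(); R=Ro.from_rotvec(s['eef_rot']).as_matrix()
    d=R.T@(np.array([x,y,z])-s['tcp_pos'])*1e3
    y0=np.degrees(np.arctan2(R[1,1],R[0,1])); t=-(yaw-y0); t=(t+90)%180-90
    print('tcp',s['tcp_pos'].round(4),'tilt',R[:,2].round(3),'yawY',y0.round(2),'shift',d.round(1),'twist',t.round(2),'j6',s['joints'][5].round(2))
E
python3 - <<'E'
from h import *
for cam in ['scene','side']:
    p,d,c=grab(cam)
    for n in ['orange','red','yellow','green']:
        m=cmask(p,n); P,u,v=cloud(c,d,m)
        k=(P[:,0]>.44)&(P[:,0]<.7)&(P[:,1]>-.25)&(P[:,1]<.25)&(P[:,2]>.02)
        Q=P[k]; print(cam,n,len(Q),np.median(Q,0).round(3),np.percentile(Q,2,axis=0).round(3),np.percentile(Q,98,axis=0).round(3))
        if n in('green','yellow'):
            e,V=np.linalg.eigh(np.cov(Q[:,:2].T)); print(np.degrees(np.arctan2(V[1,1],V[0,1]))%180)
c=viewer.calibration('wrist'); s=observe(); R=Ro.from_rotvec(s['eef_rot']).as_matrix()
C=-c['R'].T@c['t']; print('cam in tool',R.T@(C-s['tcp_pos']), 'R',(c['R']@R).round(3), c['intrinsics'])
go(.54,.03,.38,101)
E
```

```text
scene orange 56 [ 0.638 -0.099  0.152] [ 0.627 -0.102  0.078] [ 0.649 -0.091  0.157]
scene red 59 [0.618 0.013 0.105] [ 0.6   -0.03   0.102] [0.636 0.025 0.144]
scene yellow 154 [0.494 0.033 0.049] [0.479 0.011 0.025] [0.506 0.07  0.055]
89.25829234424937
scene green 338 [ 0.635 -0.025  0.066] [ 0.592 -0.112  0.027] [0.656 0.069 0.091]
101.73207583793808
side orange 20 [ 0.629 -0.098  0.153] [ 0.622 -0.103  0.103] [ 0.642 -0.075  0.157]
side red 47 [0.609 0.011 0.105] [0.596 0.001 0.099] [0.621 0.021 0.108]
side yellow 173 [0.482 0.035 0.047] [0.47  0.013 0.027] [0.5   0.06  0.055]
105.7284963770794
side green 1299 [ 0.606 -0.016  0.058] [ 0.585 -0.107  0.022] [0.635 0.071 0.088]
101.12744297752475
cam in tool [ 0.07105949 -0.00079029 -0.14144444] R [[-0.     1.    -0.001]
 [-0.959 -0.    -0.282]
 [-0.282  0.001  0.959]] [[299.19896472   0.         257.4145462 ]
 [  0.         299.19896472 194.18236858]
 [  0.           0.           1.        ]]
tcp [0.2273 0.4732 0.2313] tilt [ 0.  0. -1.] yawY 64.34 shift [-473.8 -264.1 -148.7] twist -36.66 j6 -0.15
```

Request:
play_rows(targets=[[-45,-25,-50,0,1],[-90,-50,-80,-4,1],[-135,-75,-110,-8,1],[-180,-100,-149,-12,1],[-225,-125,-149,-16,1],[-270,-150,-149,-20,1],[-315,-175,-149,-24,1],[-360,-200,-149,-28,1],[-405,-225,-149,-32,1],[-450,-250,-149,-36,1]])

```text
t: 2.4
tcp_pos: [0.4925, 0.0978, 0.3801]
eef_rot: [-0.287, 3.128, 0.0]
wrist_force: [1.0, 0.8, 0.0]
finger_gap: 0.0852
gripper_force: 0.0
```

Request:
play_rows(targets=[[-24,-14,0,-1,1],[-24,-14,0,-1,1],[-24,-14,0,-1,1],[-24,-14,0,-1,1],[-24,-14,0,-1,1]])

```text
t: 2.9
tcp_pos: [0.5171, 0.0911, 0.3802]
eef_rot: [-0.313, 3.125, 0.0]
wrist_force: [-0.2, -0.6, -0.5]
finger_gap: 0.0851
gripper_force: 0.0
```

```bash
python3 - <<'E'
from h import *
p,d,c=grab('wrist','w1.png')
np.savez('w1.npz',p=p,d=d,R=c['R'],t=c['t'],K=c['intrinsics'])
go(.54,.03,.38,101.3)
def fit(u,v): return
for n in ['orange','red','yellow','green','blue']:
    m=cmask(p,n); P,u,v=cloud(c,d,m); k=(P[:,2]>.02)&(P[:,0]>.44)&(P[:,0]<.72);Q=P[k]
    if len(Q): print(n,len(Q),np.median(Q,0).round(4),np.percentile(Q,2,axis=0).round(3),np.percentile(Q,98,axis=0).round(3))
for n in ['cartridge','stand','port','seal_face','tab_top','trigger_grip','handle_grip','jaw_face']:
    for r in finder.spot_in('wrist',n)[:3]: print(n,round(r['score'],2),w(c,r['point']).round(4))
E
```

```text
tcp [0.5171 0.0911 0.3802] tilt [ 0.001  0.    -1.   ] yawY 101.42 shift [-10.3 -64.4   0.2] twist 0.12 j6 -1.74
orange 127 [ 0.6337 -0.0939  0.1533] [ 0.622 -0.1    0.102] [ 0.646 -0.071  0.155]
red 270 [0.6109 0.013  0.1037] [0.598 0.001 0.102] [0.625 0.024 0.105]
yellow 549 [0.4866 0.0434 0.0498] [0.472 0.015 0.041] [0.502 0.072 0.053]
green 84 [ 0.6158 -0.0275  0.0872] [ 0.586 -0.11   0.086] [0.632 0.069 0.089]
blue 248 [0.625  0.3255 0.1088] [0.568 0.165 0.063] [0.64  0.341 0.111]
cartridge 0.79 [0.4903 0.0398 0.0518]
cartridge 0.78 [ 0.4065 -0.1216  0.047 ]
cartridge 0.69 [0.4177 0.1441 0.0278]
stand 0.88 [0.4863 0.0434 0.0075]
stand 0.59 [0.5277 0.3405 0.0578]
port 0.64 [0.5747 0.18   0.0745]
port 0.46 [0.6013 0.0227 0.0429]
seal_face 0.59 [0.6028 0.0222 0.0422]
tab_top 0.86 [0.6127 0.0126 0.108 ]
trigger_grip 0.63 [ 0.6335 -0.0895  0.1178]
handle_grip 0.62 [0.6047 0.0175 0.0385]
jaw_face 0.95 [0.6128 0.0254 0.0696]
```

View pics/w1.png

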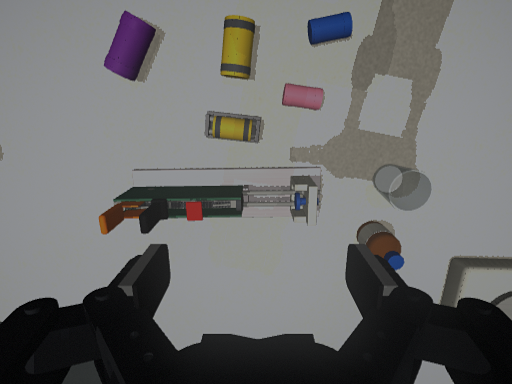

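```bash
python3 - <<'E'
from h import *
z=np.load('w1.npz'); c=dict(R=z['R'],t=z['t'],intrinsics=z['K']); p,d=z['p'],z['d']
P,u,v=cloud(c,d)
def rect(k,l):
    r=cv2.minAreaRect((P[k][:,:2]*1000).astype(np.float32)); b=cv2.boxPoints(r)
    e=[b[1]-b[0],b[2]-b[1]]; e=max(e,key=np.linalg.norm); print(l,k.sum(),np.round(r[0],1),np.round(r[1],1),'yaw',round(np.degrees(np.arctan2(e[1],e[0]))%180,1))
m=cmask(p,'yellow')[v,u]
box=lambda u0,u1,v0,v1:(u>=u0)&(u<=u1)&(v>=v0)&(v<=v1)
rect(box(200,265,105,145)&(P[:,2]>.005)&(P[:,2]<.06),'stand+cart')
rect(box(200,265,105,145)&m,'yellow')
rect(box(105,330,160,225)&(P[:,2]>.008)&(P[:,2]<.016),'plate')
rect(box(180,205,195,225)&cmask(p,'red')[v,u],'tab')
rect(box(285,330,170,230)&(P[:,2]>.068)&(P[:,2]<.08),'port top')
rect(box(240,300,180,215)&(P[:,2]>.038)&(P[:,2]<.05),'rods')
rect(box(105,330,160,225)&(P[:,2]>.083)&(P[:,2]<.092)&cmask(p,'green')[v,u],'green')
rect(box(95,128,195,235)&(P[:,2]>.15),'trig top')
rect(box(135,170,195,235)&(P[:,2]>.15),'handle top')
rect(box(285,310,190,215)&cmask(p,'blue')[v,u],'bush')
E
```

```text
stand+cart 1425 [488.7  42.2] [43.9 89.4] yaw 95.4
yellow 549 [487.5  43.6] [30.8 59.1] yaw 95.2
plate 4050 [604.4  52.4] [ 90.6 330.2] yaw 102.3
tab 270 [611.5  12.9] [27.1 22.1] yaw 12.3
port top 293 [576.9 177.2] [63.3 33.1] yaw 11.6
rods 585 [590.9 130.5] [ 59.7 100.1] yaw 110.7
green 84 [617.7 -14.4] [ 29.6 192.3] yaw 102.0
trig top 143 [635.6 -94.9] [26.8  9.4] yaw 12.6
handle top 169 [623.8 -42. ] [26.2 11.4] yaw 11.5
bush 76 [576.4 172.9] [20.6 14.9] yaw 7.1
```

```bash
python3 -c "
from h import *
go(.488,.043,.12,5.3)"
```

```text
tcp [0.5178 0.0903 0.3797] tilt [ 0.  0. -1.] yawY 101.35 shift [ 38.5 -40.5 259.7] twist -83.95 j6 -1.74
```

Request:
play_rows(targets=[[4,-4,25,8,1],[8,-8,50,16,1],[12,-12,75,24,1],[16,-16,100,32,1],[20,-20,125,40,1],[24,-24,150,48,1],[28,-28,175,56,1],[32,-32,200,64,1],[36,-36,210,72,1],[38.5,-40.5,220,80,1]])

```text
t: 4.35
tcp_pos: [0.4875, 0.0428, 0.1588]
eef_rot: [-1.779, -2.588, 0.001]
wrist_force: [0.1, -0.7, 0.6]
finger_gap: 0.0855
gripper_force: 0.0
```

Request:
play_rows(targets=[[0,0,0,8,1],[0,0,10,16,1],[0,0,20,16,1],[0,0,20,16,1]])

```text
t: 4.75
tcp_pos: [0.4872, 0.043, 0.1384]
eef_rot: [-2.11, -2.325, 0.003]
wrist_force: [-1.2, 0.2, -0.2]
finger_gap: 0.0855
gripper_force: 0.0
```

```bash
python3 - <<'E'
from h import *
p,d,c=grab('wrist','w2.png')
go(.488,.043,.019,5.3)
P,u,v=cloud(c,d); k=cmask(p,'yellow')[v,u]&(abs(P[:,0]-.488)<.05)&(abs(P[:,1]-.043)<.05)
r=cv2.minAreaRect((P[k][:,:2]*1000).astype(np.float32)); print(r,P[k][:,2].max())
k=(abs(P[:,0]-.488)<.055)&(abs(P[:,1]-.043)<.055)&(P[:,2]>.005)&(P[:,2]<.06)
print(cv2.minAreaRect((P[k][:,:2]*1000).astype(np.float32)))
E
```

```text
tcp [0.4876 0.043  0.1391] tilt [-0.002  0.    -1.   ] yawY 5.54 shift [-1.000e-01  6.000e-01  1.201e+02] twist 0.24 j6 -0.17
((487.5059814453125, 43.66455078125), (31.987464904785156, 59.45376968383789), 4.531248092651367) 0.053712083627762836
((488.00372314453125, 42.08698654174805), (43.983951568603516, 88.91886138916016), 5.587742328643799)
```

View pics/w2.png

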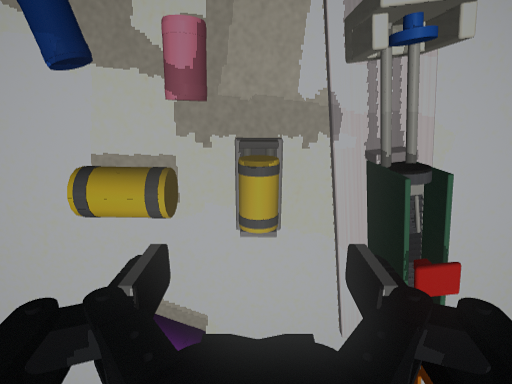

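Request:
play_rows(targets=[[0,0,35,0,1],[0,0,70,0,1],[0,0,95,0,1],[0,0,110,0,1],[0,0,119,0,1],[0,0,119,0,1],[0,0,119,0,-1],[0,0,119,0,-1],[0,0,119,0,-1],[0,0,119,0,-1]])

```text
t: 5.8
tcp_pos: [0.4876, 0.0429, 0.0217]
eef_rot: [-2.115, -2.323, 0.001]
wrist_force: [-3.3, -0.2, 8.9]
finger_gap: 0.0325
gripper_force: 58.6
```

Request:
play_rows(targets=[[0,0,0,0,-1],[0,0,0,0,-1],[0,0,0,0,-1],[0,0,-15,0,-1],[0,0,-40,0,-1],[0,0,-80,0,-1],[0,0,-100,0,-1],[0,0,-100,0,-1]])

```text
t: 6.6
tcp_pos: [0.4898, 0.0429, 0.1236]
eef_rot: [2.112, 2.319, 0.006]
wrist_force: [0.4, -0.3, -2.5]
finger_gap: 0.0321
gripper_force: 59.9
```

```bash
python3 - <<'E'
from h import *
p,d,c=grab('wrist','w3.png'); s=observe(); print(s['finger_gap'],s['gripper_force'])
P,u,v=cloud(c,d); k=cmask(p,'yellow')[v,u]&(np.linalg.norm(P[:,:2]-s['tcp_pos'][:2],axis=1)<.06)
if k.sum():
  R=Ro.from_rotvec(s['eef_rot']).as_matrix(); Q=(P[k]-s['tcp_pos'])@R*1e3; print(np.percentile(Q,[1,50,99],axis=0).round(1))
ex=np.array([np.cos(np.radians(102.1)),np.sin(np.radians(102.1))]); o=np.array([.5972,.0820]); q=o+ex*.042; print(q)
go(q[0],q[1],.119,12.1)
E
```

```text
0.03191814158923839 59.85592603683472
[[-28.2 -14.1 -32.6]
 [  2.7   1.3 -30.1]
 [ 30.3  16.6 -20.2]]
[0.58839602 0.1230669 ]
tcp [0.4886 0.043  0.1217] tilt [ 0.003 -0.    -1.   ] yawY 5.35 shift [ 70.5 106.8   3. ] twist -6.75 j6 -0.16
```

View pics/w3.png

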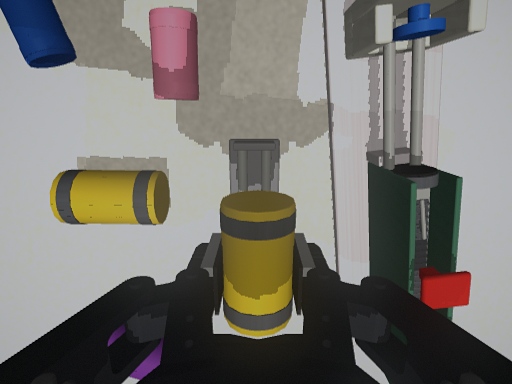

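Request:
play_rows(targets=[[10,15,0,0,-1],[25,37,0,-2,-1],[40,60,0,-4,-1],[55,83,0,-6,-1],[66,100,0,-6.8,-1],[70.5,106.8,0,-6.8,-1],[70.5,106.8,0,-6.8,-1],[70.5,106.8,0,-6.8,-1]])

```text
t: 7.45
tcp_pos: [0.5866, 0.1226, 0.1196]
eef_rot: [-1.973, -2.442, 0.003]
wrist_force: [-0.4, -1.3, -0.8]
finger_gap: 0.032
gripper_force: 59.9
```

```bash
python3 - <<'E'
from h import *
p,d,c=grab('wrist','w4.png'); s=observe(); print(s['finger_gap'],s['gripper_force'])
np.savez('w4.npz',p=p,d=d,R=c['R'],t=c['t'],K=c['intrinsics'])
P,u,v=cloud(c,d); 
a=np.radians(102.1); ex=np.array([np.cos(a),np.sin(a)]); ey=np.array([-ex[1],ex[0]]); o=np.array([.5972,.0820])
X=np.c_[(P[:,:2]-o)@ex,(P[:,:2]-o)@ey,P[:,2]]*1e3
def st(k,l): print(l,k.sum(),np.percentile(X[k],[2,50,98],axis=0).round(1).tolist()) if k.sum() else print(l,0)
st((abs(X[:,2]-75)<6)&(X[:,0]>60)&(X[:,0]<120)&(abs(X[:,1])<50),'port top')
H=hsv(p)[v,u]
rod=(abs(X[:,2]-44)<3)&(X[:,0]>15)&(X[:,0]<78)
st(rod&(X[:,1]>0)&(X[:,1]<20),'rod+'); st(rod&(X[:,1]<0)&(X[:,1]>-20),'rod-')
st(cmask(p,'blue')[v,u]&(abs(X[:,1])<30)&(X[:,0]<130),'bush')
st(cmask(p,'green')[v,u]&(X[:,2]>83)&(X[:,2]<92),'green')
k=cmask(p,'yellow')[v,u]&(np.linalg.norm(P[:,:2]-s['tcp_pos'][:2],axis=1)<.06); st(k,'cart')
q=o+ex*.042; go(q[0],q[1],.045,12.1)
E
```

```text
0.03182217379903569 59.946529269218445
port top 1355 [[81.8, -30.9, 69.8], [89.5, 0.3, 73.5], [99.8, 31.3, 75.1]]
rod+ 354 [[52.2, 6.7, 41.6], [64.9, 9.8, 43.8], [77.6, 13.6, 45.4]]
rod- 370 [[51.5, -13.6, 41.4], [64.4, -9.7, 43.8], [77.3, -6.0, 45.4]]
bush 559 [[85.7, -8.5, 61.9], [92.9, -0.2, 65.3], [120.0, 7.3, 73.9]]
green 27 [[-42.4, -15.3, 86.0], [-40.1, -13.2, 86.9], [-37.2, 15.6, 87.8]]
cart 5684 [[14.1, -12.6, 140.0], [44.0, 1.6, 147.9], [71.7, 15.6, 150.1]]
tcp [0.5867 0.1225 0.1201] tilt [-0.002 -0.    -1.   ] yawY 12.11 shift [ 0.2  1.9 75.1] twist 0.01 j6 -0.13
```

View pics/w4.png

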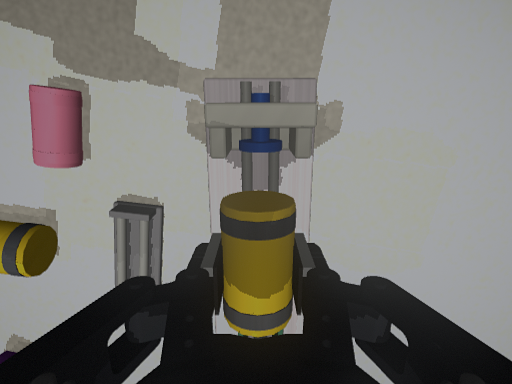

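Request:
play_rows(targets=[[0,1.8,20,0,-1],[0,1.8,45,0,-1],[0,1.8,60,0,-1],[0,1.8,67,0,-1],[0,1.8,71,0,-1],[0,1.8,71,0,-1],[0,1.8,71,0,-1]])

```text
t: 8.2
tcp_pos: [0.59, 0.1234, 0.0506]
eef_rot: [1.974, 2.443, 0.002]
wrist_force: [0.1, -0.7, -0.4]
finger_gap: 0.0324
gripper_force: 59.9
```

Request:
play_rows(targets=[[0,0,1,0,-1],[0,0,1.5,0,-1],[0,0,1.5,0,-1]])

```text
t: 8.5
tcp_pos: [0.5897, 0.1235, 0.0484]
eef_rot: [1.974, 2.444, 0.001]
wrist_force: [-1.0, 0.2, -1.2]
finger_gap: 0.0321
gripper_force: 59.9
```

Request:
play_rows(targets=[[0,-0.5,1,0,-1],[0,-0.5,2,0,-1],[0,-0.5,2,0,-1]])

```text
t: 8.8
tcp_pos: [0.589, 0.1234, 0.0463]
eef_rot: [-1.974, -2.444, -0.0]
wrist_force: [-0.4, -0.4, -0.6]
finger_gap: 0.0321
gripper_force: 60.4
```

Request:
play_rows(targets=[[0,0,1,0,-1],[0,0,1.5,0,-1],[0,0,1.5,0,-1]])

```text
t: 9.1
tcp_pos: [0.5891, 0.1234, 0.0461]
eef_rot: [1.974, 2.444, 0.001]
wrist_force: [-5.2, -1.6, 9.7]
finger_gap: 0.0323
gripper_force: 61.3
```

Request:
play_rows(targets=[[0,-0.5,-0.5,0,-0.2],[0,-0.5,-0.5,0,0],[0,-0.5,-0.5,0,0.3],[0,-0.5,-0.5,0,0.5],[0,-0.5,-0.5,0,0.6],[0,-0.5,-0.5,0,0.6]])

```text
t: 9.7
tcp_pos: [0.5886, 0.1233, 0.0451]
eef_rot: [-1.974, -2.444, 0.0]
wrist_force: [-0.3, -0.3, 0.2]
finger_gap: 0.0686
gripper_force: 0.0
```

Request:
play_rows(targets=[[0,0,-10,0,0.6],[0,0,-40,0,0.6],[0,0,-80,0,0.6],[0,0,-120,0,0.6],[0,0,-150,0,0.6],[0,0,-150,0,0.6]])

```text
t: 10.3
tcp_pos: [0.591, 0.1235, 0.2013]
eef_rot: [1.969, 2.438, 0.011]
wrist_force: [0.9, -0.3, -0.1]
finger_gap: 0.0683
gripper_force: 0.0
```

```bash
cat >> h.py <<'E'
a=np.radians(102.1); ex=np.array([np.cos(a),np.sin(a)]); ey=np.array([-ex[1],ex[0]]); o=np.array([.5972,.0820])
def clampX(P): return np.c_[(P[:,:2]-o)@ex,(P[:,:2]-o)@ey,P[:,2]]*1e3
def st(X,k,l): print(l,k.sum(),np.percentile(X[k],[2,50,98],axis=0).round(1).tolist()) if k.sum() else print(l,0)
E
python3 - <<'E'
from h import *
p,d,c=grab('wrist','w5.png'); s=observe(); print(s['t'],s['finger_gap'],s['gripper_force'])
P,u,v=cloud(c,d); X=clampX(P)
k=cmask(p,'yellow')[v,u]&(abs(X[:,1])<30)&(X[:,0]>-30)&(X[:,0]<120); st(X,k,'cart')
print(cv2.minAreaRect(X[k][:,:2].astype(np.float32)))
st(X,cmask(p,'blue')[v,u]&(abs(X[:,1])<30)&(X[:,0]<130),'bush')
st(X,cmask(p,'red')[v,u]&(abs(X[:,1])<30),'tab')
st(X,(X[:,2]>150)&(X[:,2]<158)&(abs(X[:,1])<20)&(X[:,0]<-100)&(X[:,0]>-140),'handle')
q=o+ex*(-.1535); go(q[0],q[1],.20,102.1); 
E
```

```text
10.35 0.06818550801137842 0.0
cart 1434 [[14.1, -14.8, 65.5], [43.9, 0.0, 73.8], [72.0, 15.1, 76.5]]
((42.64271545410156, -0.19548416137695312), (31.149320602416992, 60.1851921081543), 88.81133270263672)
bush 133 [[86.1, -6.4, 61.8], [98.9, -0.2, 64.6], [119.9, 5.2, 73.9]]
tab 630 [[-81.1, -13.7, 102.1], [-69.8, -0.6, 103.5], [-59.3, 13.5, 104.7]]
handle 0
tcp [0.5898 0.1234 0.1984] tilt [ 0.006  0.001 -1.   ] yawY 12.15 shift [-195.5   -1.5   -1.5] twist -89.95 j6 -0.13
```

View pics/w5.png

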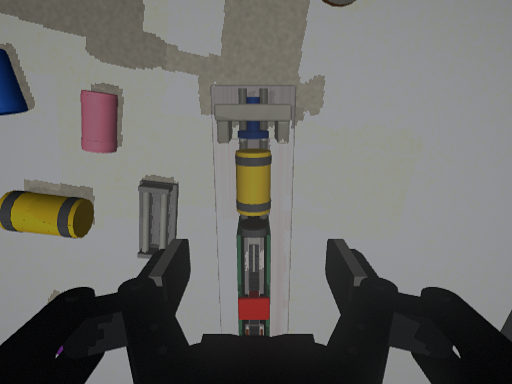

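Request:
play_rows(targets=[[-30,-1,-10,0,0],[-75,-1,-10,0,-1],[-120,-1,-10,0,-1],[-165,-1,-10,0,-1],[-210,-1,-10,0,-1],[-240,-1,-10,0,-1],[-254,-1,-10,0,-1],[-254,-1,-10,0,-1],[-254,-1,-10,0,-1]])

```text
t: 11.25
tcp_pos: [0.6406, -0.1239, 0.2045]
eef_rot: [-1.972, -2.443, -0.0]
wrist_force: [-0.6, 0.3, -0.4]
finger_gap: 0.0002
gripper_force: 0.0
```

```bash
python3 - <<'E'
from h import *
p,d,c=grab('wrist'); s=observe(); print(s['t'],s['finger_gap'],s['wrist_force'].round(1))
P,u,v=cloud(c,d); X=clampX(P)
st(X,cmask(p,'orange')[v,u]&(abs(X[:,1])<30)&(X[:,0]<-150)&(X[:,2]>145),'trig top')
st(X,(X[:,2]>150)&(X[:,2]<158)&(abs(X[:,1])<20)&(X[:,0]<-100)&(X[:,0]>-145),'handle')
q=o+ex*(-.212); go(q[0],q[1],.136,12.1); 
E
```

```text
11.3 -2.0685008378791763e-05 [-0.1 -0.7  0. ]
trig top 31 [[-181.9, -10.1, 152.3], [-180.4, -4.2, 153.7], [-178.3, -0.0, 154.7]]
handle 857 [[-133.5, -12.9, 150.4], [-127.9, -0.1, 153.2], [-122.5, 12.7, 155.1]]
tcp [ 0.6407 -0.1234  0.2049] tilt [-0.001  0.001 -1.   ] yawY 12.23 shift [-2.1  0.5 68.9] twist 0.13 j6 -0.52
```

Frame checks out. Descend behind the trigger.

Request:
play_rows(targets=[[-2,0.5,25,0,-1],[-2,0.5,50,0,-1],[-2,0.5,65,0,-1],[-2,0.5,69,0,-1],[-2,0.5,69,0,-1],[6,0.5,69,0,-1],[10,0.5,69,0,-1],[10,0.5,69,0,-1]])

```text
t: 12.1
tcp_pos: [0.6397, -0.1144, 0.1372]
eef_rot: [1.972, 2.444, 0.001]
wrist_force: [-0.0, -0.5, 0.1]
finger_gap: 0.0001
gripper_force: 0.0
```

Request:
play_rows(targets=[[2,0,0,0,-1],[4,0,0,0,-1],[6,0,0,0,-1],[8,0,0,0,-1],[10,0,0,0,-1],[10,0,0,0,-1]])

```text
t: 12.7
tcp_pos: [0.6376, -0.1058, 0.1367]
eef_rot: [1.973, 2.443, 0.001]
wrist_force: [0.9, -3.6, 2.9]
finger_gap: -0.0002
gripper_force: 1.5
```

Request:
play_rows(targets=[[4,0,0,0,-1],[8,0,0,0,-1],[12,0,0,0,-1],[15,0,0,0,-1],[18,0,0,0,-1],[18,0,0,0,-1]])

```text
t: 13.3
tcp_pos: [0.634, -0.0884, 0.1374]
eef_rot: [1.972, 2.442, 0.0]
wrist_force: [0.0, -5.4, 7.7]
finger_gap: -0.0001
gripper_force: 3.7
```

Request:
play_rows(targets=[[2,0,0,0,-1],[4,0,0,0,-1],[6,0,0,0,-1],[8,0,0,0,-1],[8,0,0,0,-1]])

```text
t: 13.8
tcp_pos: [0.6324, -0.0808, 0.1376]
eef_rot: [1.972, 2.442, 0.0]
wrist_force: [-0.8, -6.9, 8.3]
finger_gap: 0.0001
gripper_force: 4.1
```

```bash
cat > chk.py <<'E'
from h import *
p,d,c=grab('wrist'); s=observe(); q=(s['tcp_pos'][:2]-o); print('t',s['t'],'clamp tcp',(q@ex*1e3).round(1),(q@ey*1e3).round(1),s['tcp_pos'][2].round(4),'F',s['wrist_force'].round(1))
P,u,v=cloud(c,d); X=clampX(P)
st(X,cmask(p,'orange')[v,u]&(abs(X[:,1])<30)&(X[:,0]<-130)&(X[:,2]>145),'trig top')
p,d,c=grab('scene'); P,u,v=cloud(c,d); X=clampX(P)
st(X,cmask(p,'yellow')[v,u]&(abs(X[:,1])<30)&(X[:,0]>-30)&(X[:,0]<120),'cart')
p,d,c=grab('side'); P,u,v=cloud(c,d); X=clampX(P)
st(X,cmask(p,'yellow')[v,u]&(abs(X[:,1])<30)&(X[:,0]>-30)&(X[:,0]<120),'cart side')
st(X,cmask(p,'orange')[v,u]&(abs(X[:,1])<40)&(X[:,0]<-120)&(X[:,2]>140),'trig top side')
E
python3 chk.py
```

```text
t 13.85 clamp tcp -166.6 -0.3 0.1375 F [-0.8 -5.7  8.1]
trig top 727 [[-150.9, -11.5, 153.2], [-147.1, -1.7, 155.4], [-143.8, 8.4, 156.8]]
cart 106 [[12.0, -18.0, 64.2], [42.5, -5.4, 74.7], [70.6, 12.3, 79.9]]
cart side 108 [[13.8, -2.6, 59.2], [42.2, 10.1, 72.3], [62.7, 17.2, 78.8]]
trig top side 5 [[-150.4, 4.2, 156.3], [-149.9, 6.3, 156.7], [-148.5, 13.2, 159.2]]
```

Request:
play_rows(targets=[[2,0,0,0,-1],[4,0,0,0,-1],[5,0,0,0,-1],[5,0,0,0,-1]])

```text
t: 14.35
tcp_pos: [0.6314, -0.0761, 0.1374]
eef_rot: [1.972, 2.441, -0.0]
wrist_force: [0.5, -6.6, 6.1]
finger_gap: -0.0001
gripper_force: 4.5
```

```bash
python3 chk.py | head -2
```

```text
t 14.4 clamp tcp -161.8 -0.3 0.1374 F [-0.2 -7.2  7.6]
trig top 732 [[-145.6, -11.6, 152.6], [-141.8, -2.2, 155.0], [-138.7, 8.5, 156.4]]
```

Request:
play_rows(targets=[[-8,0,0,0,-1],[-18,0,0,0,-1],[-28,0,0,0,-1],[-36,0,0,0,-1],[-37,0,0,0,-1],[-37,0,0,0,-1]])

```text
t: 15.1
tcp_pos: [0.6381, -0.111, 0.1355]
eef_rot: [-1.973, -2.442, -0.0]
wrist_force: [0.1, -0.8, -1.0]
finger_gap: 0.0005
gripper_force: 0.0
```

Request:
play_rows(targets=[[6,0,0,0,-1],[12,0,0,0,-1],[17,0,0,0,-1],[21,0,0,0,-1],[25,0,0,0,-1],[29,0,0,0,-1],[33,0,0,0,-1],[36,0,0,0,-1],[37,0,0,0,-1],[37,0,0,0,-1]])

```text
t: 16.1
tcp_pos: [0.6313, -0.076, 0.1381]
eef_rot: [1.971, 2.441, -0.001]
wrist_force: [-1.3, -7.1, 8.0]
finger_gap: -0.0001
gripper_force: 4.5
```

```bash
python3 chk.py
```

```text
t 16.15 clamp tcp -161.7 -0.2 0.1381 F [-1.3 -6.5  8.6]
trig top 724 [[-145.6, -11.6, 152.8], [-142.0, -2.1, 155.0], [-138.8, 8.6, 156.3]]
cart 108 [[19.6, -17.6, 65.1], [49.3, -5.6, 75.1], [77.0, 11.9, 79.6]]
cart side 107 [[23.6, -2.0, 57.9], [51.9, 10.1, 71.6], [71.3, 16.9, 78.6]]
trig top side 7 [[-146.6, 0.3, 155.0], [-144.7, 5.3, 156.8], [-141.7, 10.9, 157.9]]
```

Request:
play_rows(targets=[[-8,0,0,0,-1],[-18,0,0,0,-1],[-28,0,0,0,-1],[-36,0,0,0,-1],[-37,0,0,0,-1],[-37,0,0,0,-1]])

```text
t: 16.85
tcp_pos: [0.6383, -0.111, 0.1357]
eef_rot: [-1.973, -2.442, -0.0]
wrist_force: [0.0, -0.5, -0.3]
finger_gap: -0.0001
gripper_force: 0.0
```

Request:
play_rows(targets=[[6,0,0,0,-1],[12,0,0,0,-1],[16,0,0,0,-1],[20,0,0,0,-1],[23,0,0,0,-1],[26,0,0,0,-1],[28,0,0,0,-1],[30,0,0,0,-1],[30,0,0,0,-1]])

```text
t: 17.75
tcp_pos: [0.6331, -0.0841, 0.1383]
eef_rot: [1.97, 2.439, -0.002]
wrist_force: [-0.7, -10.2, 8.2]
finger_gap: -0.0001
gripper_force: 6.0
```

Request:
play_rows(targets=[[2,0,0,0,-1],[4,0,0,0,-1],[5,0,0,0,-1],[5,0,0,0,-1]])

```text
t: 18.15
tcp_pos: [0.632, -0.0792, 0.1383]
eef_rot: [1.97, 2.439, -0.002]
wrist_force: [-1.0, -10.8, 8.2]
finger_gap: 0.0003
gripper_force: 6.1
```

```bash
python3 chk.py
```

```text
t 18.2 clamp tcp -164.9 -0.3 0.1383 F [ -0.4 -10.4   8.5]
trig top 703 [[-149.4, -11.2, 153.2], [-145.6, -2.2, 155.3], [-142.4, 8.6, 156.7]]
cart 104 [[27.1, -17.3, 65.0], [56.9, -5.4, 74.3], [84.2, 12.1, 78.7]]
cart side 107 [[30.1, -2.5, 58.3], [58.3, 10.4, 72.4], [76.7, 17.9, 79.2]]
trig top side 6 [[-149.3, -4.3, 155.7], [-148.2, 6.0, 158.0], [-145.1, 12.9, 158.4]]
```

Request:
play_rows(targets=[[1,0,0,0,-1],[2,0,0,0,-1],[3,0,0,0,-1],[3,0,0,0,-1]])

```text
t: 18.7
tcp_pos: [0.6314, -0.0764, 0.1382]
eef_rot: [1.97, 2.439, -0.002]
wrist_force: [-1.6, -10.5, 7.3]
finger_gap: -0.0
gripper_force: 6.3
```

Request:
play_rows(targets=[[-8,0,0,0,-1],[-18,0,0,0,-1],[-28,0,0,0,-1],[-36,0,0,0,-1],[-38,0,0,0,-1],[-38,0,0,0,-1]])

```text
t: 19.3
tcp_pos: [0.6382, -0.111, 0.1356]
eef_rot: [-1.973, -2.442, -0.0]
wrist_force: [0.1, -0.1, -0.7]
finger_gap: 0.0001
gripper_force: 0.0
```

Request:
play_rows(targets=[[6,0,0,0,-1],[11,0,0,0,-1],[13,0,0,0,-1],[15,0,0,0,-1],[17,0,0,0,-1],[17,0,0,0,-1]])

```text
t: 19.9
tcp_pos: [0.6355, -0.0957, 0.1376]
eef_rot: [1.971, 2.442, -0.001]
wrist_force: [-1.0, -7.6, 6.0]
finger_gap: 0.0002
gripper_force: 4.0
```

```bash
python3 chk.py
```

```text
t 19.95 clamp tcp -181.8 -0.1 0.1376 F [ 0.2 -8.   6.6]
trig top 672 [[-167.9, -11.3, 153.7], [-164.2, -2.0, 155.5], [-161.0, 8.2, 157.0]]
cart 111 [[29.9, -17.3, 64.0], [57.9, -5.3, 74.6], [88.8, 11.6, 79.2]]
cart side 109 [[32.2, -3.3, 58.5], [59.0, 10.6, 72.1], [78.8, 17.6, 79.1]]
trig top side 5 [[-168.5, 4.0, 155.7], [-167.1, 7.6, 158.2], [-166.7, 12.3, 161.4]]
```

Request:
play_rows(targets=[[1,0,0,0,-1],[2,0,0,0,-1],[3,0,0,0,-1],[3,0,0,0,-1]])

```text
t: 20.45
tcp_pos: [0.6351, -0.0938, 0.1378]
eef_rot: [1.971, 2.44, -0.002]
wrist_force: [0.5, -11.9, 6.3]
finger_gap: -0.0002
gripper_force: 5.5
```

Request:
play_rows(targets=[[1,0,0,0,-1],[2,0,0,0,-1],[2,0,0,0,-1]])

```text
t: 20.75
tcp_pos: [0.6347, -0.0921, 0.138]
eef_rot: [1.971, 2.44, -0.002]
wrist_force: [-0.3, -11.3, 7.3]
finger_gap: 0.0003
gripper_force: 5.9
```

Request:
play_rows(targets=[[1,0,0,0,-1],[2,0,0,0,-1],[2,0,0,0,-1]])

```text
t: 21.05
tcp_pos: [0.6343, -0.09, 0.1382]
eef_rot: [1.971, 2.44, -0.002]
wrist_force: [0.1, -11.0, 7.9]
finger_gap: -0.0
gripper_force: 5.8
```

Request:
play_rows(targets=[[1,0,0,0,-1],[2,0,0,0,-1],[2,0,0,0,-1]])

```text
t: 21.35
tcp_pos: [0.6339, -0.0882, 0.1383]
eef_rot: [1.97, 2.44, -0.002]
wrist_force: [-1.4, -10.5, 8.5]
finger_gap: -0.0002
gripper_force: 6.0
```

Request:
play_rows(targets=[[1,0,0,0,-1],[2,0,0,0,-1],[2,0,0,0,-1]])

```text
t: 21.65
tcp_pos: [0.6335, -0.0863, 0.1384]
eef_rot: [1.97, 2.439, -0.002]
wrist_force: [-0.9, -12.0, 8.8]
finger_gap: -0.0003
gripper_force: 6.3
```

```bash
python3 chk.py
```

```text
t 21.7 clamp tcp -172.2 -0.2 0.1384 F [ -1.4 -12.2   7.9]
trig top 700 [[-157.5, -11.0, 153.5], [-153.8, -1.6, 155.8], [-150.5, 8.2, 157.2]]
cart 105 [[32.6, -17.5, 64.1], [62.1, -5.0, 74.2], [86.3, 12.6, 79.3]]
cart side 118 [[35.4, -4.4, 59.6], [63.3, 10.7, 72.6], [83.5, 18.1, 79.6]]
trig top side 5 [[-156.5, 3.1, 155.3], [-155.3, 5.3, 155.8], [-154.0, 11.8, 157.5]]
```

Request:
play_rows(targets=[[1,0,0,0,-1],[1.5,0,0,0,-1],[1.5,0,0,0,-1]])

```text
t: 22.1
tcp_pos: [0.6333, -0.0856, 0.1385]
eef_rot: [1.97, 2.438, -0.003]
wrist_force: [-0.7, -13.8, 8.9]
finger_gap: -0.0001
gripper_force: 7.4
```

Request:
play_rows(targets=[[1,0,0,0,-1],[1.5,0,0,0,-1],[1.5,0,0,0,-1]])

```text
t: 22.4
tcp_pos: [0.6332, -0.085, 0.1386]
eef_rot: [1.969, 2.437, -0.004]
wrist_force: [-0.0, -16.1, 8.3]
finger_gap: 0.0001
gripper_force: 8.7
```

Request:
play_rows(targets=[[1,0,0,0,-1],[1.5,0,0,0,-1],[1.5,0,0,0,-1]])

```text
t: 22.7
tcp_pos: [0.6331, -0.0844, 0.1386]
eef_rot: [1.969, 2.436, -0.005]
wrist_force: [-0.9, -19.4, 8.0]
finger_gap: -0.0
gripper_force: 10.0
```

Request:
play_rows(targets=[[0.5,0,0,0,-1],[0.8,0,0,0,-1],[0.8,0,0,0,-1],[0.8,0,0,0,-1]])

```text
t: 23.1
tcp_pos: [0.633, -0.0841, 0.1386]
eef_rot: [1.969, 2.435, -0.006]
wrist_force: [0.5, -20.5, 8.2]
finger_gap: 0.0001
gripper_force: 10.7
```

```bash
python3 chk.py
```

```text
t 23.15 clamp tcp -169.9 -0.2 0.1386 F [  0.7 -20.1   7.8]
trig top 697 [[-155.0, -11.1, 153.7], [-151.4, -1.7, 155.7], [-148.1, 8.2, 157.1]]
cart 106 [[33.9, -17.3, 65.2], [61.8, -4.5, 74.3], [86.7, 12.7, 79.7]]
cart side 117 [[35.9, -4.1, 59.1], [63.6, 10.9, 71.7], [83.1, 18.3, 79.0]]
trig top side 5 [[-153.8, 2.0, 154.5], [-153.6, 9.8, 155.1], [-151.9, 12.2, 158.0]]
```

Request:
play_rows(targets=[[-8,0,0,0,-1],[-20,0,0,0,-1],[-35,0,0,0,-1],[-45,0,0,0,-1],[-45,0,-30,0,-1],[-45,0,-70,0,-1],[-45,0,-70,0,-1]])

```text
t: 23.95
tcp_pos: [0.6435, -0.1233, 0.2118]
eef_rot: [1.969, 2.438, 0.007]
wrist_force: [0.9, -0.1, 1.1]
finger_gap: -0.0004
gripper_force: 0.0
```

Request:
play_rows(targets=[[30,0,0,0,-1],[75,0,0,0,-1],[115,0,0,0,-1],[138,0,0,0,-1],[138,0,0,0,-1],[138,0,0,0,-1]])

```text
t: 24.55
tcp_pos: [0.6119, 0.0124, 0.2057]
eef_rot: [-1.972, -2.445, 0.001]
wrist_force: [0.9, -0.4, -0.7]
finger_gap: 0.0003
gripper_force: 0.0
```

```bash
python3 - <<'E'
from h import *
p,d,c=grab('wrist','w6.png'); s=observe(); print(s['t'],s['wrist_force'].round(1))
P,u,v=cloud(c,d); X=clampX(P)
k=cmask(p,'yellow')[v,u]&(abs(X[:,1])<30)&(X[:,0]>-30)&(X[:,0]<120); st(X,k,'cart')
st(X,cmask(p,'blue')[v,u]&(abs(X[:,1])<30)&(X[:,0]<130),'bush')
st(X,cmask(p,'red')[v,u]&(abs(X[:,1])<30),'tab')
q=o+ex*(-.070); go(q[0],q[1],.108,12.1)
E
```

```text
24.6 [ 0.7 -0.6  0.5]
cart 1727 [[36.0, -13.1, 68.2], [63.1, 0.0, 74.0], [81.0, 13.4, 76.7]]
bush 0
tab 851 [[-80.5, -13.7, 102.4], [-69.8, -0.3, 103.8], [-59.5, 14.1, 105.3]]
tcp [0.6121 0.0116 0.2057] tilt [-0.001  0.    -1.   ] yawY 12.15 shift [ 1.9  0.3 97.7] twist 0.05 j6 -0.32
```

View pics/w6.png

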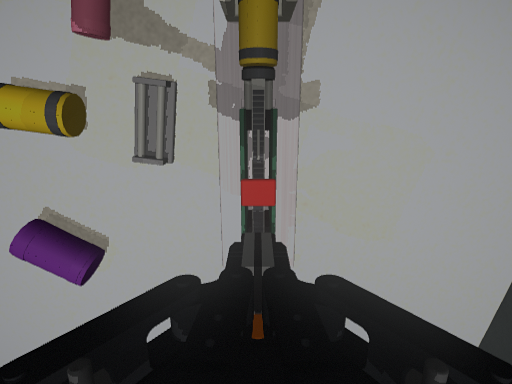

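Request:
play_rows(targets=[[2,0,30,0,-1],[2,0,65,0,-1],[2,0,90,0,-1],[2,0,98,0,-1],[2,0,102,0,-1],[2,0,105,0,-1],[2,0,107,0,-1],[2,0,107,0,-1]])

```text
t: 25.4
tcp_pos: [0.6124, 0.0137, 0.1002]
eef_rot: [1.973, 2.442, 0.002]
wrist_force: [0.3, -1.4, 0.6]
finger_gap: -0.0001
gripper_force: 0.7
```

Request:
play_rows(targets=[[0,0,1,0,-1],[0,0,1,0,-1],[0,0,1,0,-1],[0,0,1,0,-1],[0,0,1,0,-1]])

```text
t: 25.9
tcp_pos: [0.6118, 0.0141, 0.0983]
eef_rot: [1.974, 2.444, 0.001]
wrist_force: [2.0, -0.4, 2.1]
finger_gap: -0.0002
gripper_force: 0.8
```

```bash
cat > c2.py <<'E'
from h import *
import sys
p,d,c=grab('wrist',sys.argv[1]); s=observe(); print(s['t'],s['tcp_pos'],s['wrist_force'].round(1))
P,u,v=cloud(c,d); X=clampX(P)
k=cmask(p,'yellow')[v,u]&(abs(X[:,1])<30)&(X[:,0]>-30)&(X[:,0]<120); st(X,k,'cart')
st(X,cmask(p,'red')[v,u]&(abs(X[:,1])<30),'tab')
st(X,(hsv(p)[v,u][:,2]<75)&(abs(X[:,1])<13)&(X[:,2]>52)&(X[:,2]<78)&(X[:,0]>-30)&(X[:,0]<34),'dark (jaw)')
E
python3 c2.py w7.png
```

```text
25.95 [0.61173288 0.01407527 0.09827352] [ 1.2 -0.1  1. ]
cart 1029 [[35.3, -13.7, 66.4], [47.3, 0.8, 73.8], [51.6, 14.9, 76.5]]
tab 124 [[-67.6, -11.7, 95.6], [-61.0, -6.2, 96.9], [-59.3, 14.4, 98.2]]
dark (jaw) 1388 [[-28.9, -12.0, 54.7], [-8.5, -0.3, 71.4], [-0.8, 12.1, 77.0]]
```

Tab fully down, the jaw has sprung back to 0, and the cartridge stays. Lift off and check.

Request:
play_rows(targets=[[0,0,-5,0,-1],[0,0,-30,0,-1],[0,0,-70,0,-1],[0,0,-110,0,-1],[0,0,-120,0,-1],[0,0,-120,0,-1],[0,0,-120,0,-1]])

```text
t: 26.65
tcp_pos: [0.6108, 0.0141, 0.2169]
eef_rot: [-1.973, -2.442, 0.002]
wrist_force: [-0.7, 0.3, -1.0]
finger_gap: 0.0002
gripper_force: 0.0
```

```bash
python3 c2.py w8.png; python3 chk.py
```

```text
26.7 [0.61054648 0.01409088 0.21627873] [ 0.1 -0.5 -0.8]
cart 1597 [[36.1, -13.0, 68.4], [63.6, -0.1, 74.1], [81.8, 13.7, 76.6]]
tab 763 [[-80.6, -13.5, 101.9], [-69.9, -0.2, 103.4], [-59.6, 13.9, 104.9]]
dark (jaw) 455 [[-29.0, -12.2, 55.4], [-8.7, -1.2, 71.5], [-1.6, 11.8, 76.1]]
t 26.75 clamp tcp -69.2 1.1 0.2161 F [ 0.2  0.3 -0.4]
trig top 58 [[-182.3, -3.3, 151.5], [-178.9, 1.2, 153.1], [-176.9, 5.8, 154.2]]
cart 92 [[32.7, -16.5, 63.9], [61.2, -5.0, 74.9], [85.4, 10.6, 78.8]]
cart side 94 [[35.6, -2.2, 61.3], [63.8, 9.2, 72.7], [81.3, 17.8, 78.6]]
trig top side 24 [[-186.2, -7.2, 143.5], [-183.8, 7.3, 152.4], [-181.3, 14.2, 156.9]]
```

View pics/w8.png

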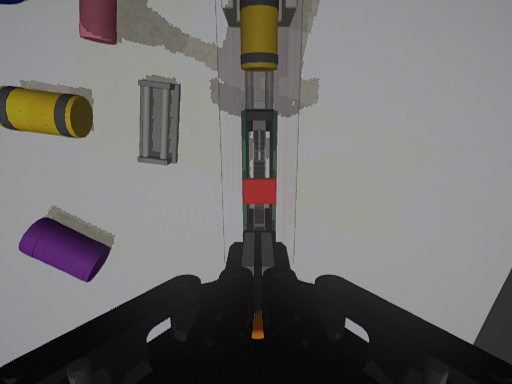

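```bash
python3 -c "
from cell import arm
print(arm.sign_off())"
```

```text
the job is handed in; nothing more can be done
None
```

The job is handed in at about 27 s. The cartridge was pressed home with the clamp, peaking at about 20 N on the trigger. The last picture shows the jaw back at rest, with the trigger and the release tab free. The sign-off returned no verdict, so I can't confirm the run was judged a success.

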